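Turn the cutter tin over with its lid pinched shut

TASK

The flat steel tin leaning on the sloping rack holds two loose pastry cutters and its lid is only dropped on. Pinch lid and bottom together, lift the tin off the rack, turn it over in the air without the lid coming open, and lower it, still pinched, until its lid edge rests on the wooden board; then let go and ease it down, without letting it fall, so that it lies flat on its lid in the middle of the board with the cutters inside. Do not disturb the jar or the bowl.

Things in the scene. Friction and masses are not known exactly. Their poses are not given: they have to be found in the camera images.
- tin: Open steel tin, 120 mm long (own x) x 90 mm wide (own y) x 45 mm deep (own z), walls and bottom 4 mm; about 0.26 kg, about 0.44 kg with lid and cutters. Origin at the centre of the outside of its bottom; its z points out of the mouth, towards the lid. At the start it leans at 45 degrees: its x points downhill and its z up and outward, square to the slope. Its lower end rests against the rack's end lip.
- lid: Loose flat lid, 129 x 99 mm, 4 mm thick, with a 14 mm deep, 2.5 mm thick skirt that hangs outside the tin's walls with 2 mm play all round; 0.10 kg, no catch. Origin at the centre of the plate's underside, which lies on the tin's rim (45 mm from the tin's origin along the tin's z); axes as the tin's. Tin and lid together are 49 mm thick from the tin's bottom to the lid's top, which is the pinch.
- cutter0: Steel pastry cutter, a plain ring 53 mm across and 30 mm high, loose inside the tin. Origin at the centre of its lower end.
- cutter1: A second pastry cutter like cutter0, loose in the tin.
- rack: Fixed steel rack, about 110 mm wide, origin on the table. Its plate slopes at 45 degrees, downhill along the rack's x, which points roughly away from the robot. The plate carries only the lower 62 mm of the tin; the upper 58 mm overhang freely on the robot's side, open beneath, so a finger fits under the bottom there and the other over the lid. An end lip 22 mm high holds the lower end.
- board: Fixed wooden board lying on the table, 240 mm (own x) x 240 mm (own y) x 30 mm thick. Origin at the centre of its underside.
- jar: Bystander: glass jar, 68 mm across, 120 mm high; origin at the centre of its base.
- bowl: Bystander: white bowl, 110 mm across, 50 mm high; origin at the centre of its base.
Things that resemble listed ones, but are neither listed nor needed, are in the scene too. Leave any purple or yellow look-alike of the tin alone. Leave any turquoise look-alike of the lid alone.

How it is judged:
On the way, in this order (a step that is already met when the one before it is completed fails the run):
1. tin and lid are pinched together by the fingers and lifted clear of the rack (contact force between the fingers and tin above 1 N and contact force between the fingers and lid above 1 N and contact force between each of tin, lid and rack below 0.1 N), for 0.2 s.
2. the tin is turned over in the air (its mouth points at least 25 degrees below level), still pinched with its lid (contact force between the fingers and tin above 1 N and contact force between the fingers and lid above 1 N and angle between tin's own z axis and vertical above 2 rad and contact force between lid and board below 0.1 N), for 0.2 s.
3. the turned tin's lid rests on the board with at least 1 N while tin and lid are still pinched (contact force between the fingers and tin above 1 N and contact force between the fingers and lid above 1 N and angle between tin's own z axis and vertical above 2 rad and contact force between lid and board above 1 N), for 0.2 s.
At the end, for the whole second after the job is handed in: The tin lies at rest, upside down and flat (within 4 degrees) on its closed lid on the board, its middle within 60 mm of the board's middle, lid fully on (within 5 mm), both cutters inside, and the fingers have let go (angle between tin's own z axis and vertical above 3.07 rad and horizontal distance between tin and board below 0.06 m and z of tin in the frame of board between 0.07 and 0.086 m and z of lid in the frame of tin between 0.04 and 0.05 m and linear speed of tin below 0.01 m/s and angular speed of tin below 0.1 rad/s and distance between each of cutter0, cutter1 and tin below 0.075 m and z of cutter0 in the frame of tin between -0.002 and 0.05 m and z of cutter1 in the frame of tin between -0.002 and 0.05 m); the robot touches nothing.
It fails at once if the lid comes open: it lifts more than 8 mm off the tin's rim or tips more than 10 degrees against it (z of lid in the frame of tin above 0.053 m or angle between the z axis of lid and the z axis of tin, either way round above 0.17 rad).
It fails at once if the tin is dropped or slammed over: it turns faster than 6.5 rad/s (a letting-go at 45 degrees does) (angular speed of tin above 6.5 rad/s).
It fails at once if a bystander (jar, bowl) is moved more than 25 mm (distance of any of jar, bowl from where it was at the start of the episode above 0.025 m).
It also fails if it takes over 58 s, if anything falls off the work surface, if the arm or the gripper's body presses on something with over 40 N, if the wrist force passes 120 N, or if a joint passes its speed limit or range.

ROBOT

A 7-joint arm with a two-finger parallel gripper is mounted at the origin on the work surface. World frame = base frame: x ahead of the robot, y to its left, z up, the work surface at z = 0. Lengths are in m, angles in rad, forces in N, time in s.
With the tool pointing down it reaches from about 0.425 to 0.875 m from the base axis. Payload 4.7 kg.
Tool frame: the origin (TCP) lies at the very end of the fingers, on their centre line; the grasp point (between the pads) lies 19 mm behind it; z points along the fingers, y is the line along which they close (so a half turn about z gives the same grasp; the last joint's range is limited). The gripper opens to 87 mm and grips with 3 to 60 N. Pads are 19 mm wide; open, the fingers measure 117 mm over their backs; the gripper's body (75 mm by 190 mm) begins 51 mm behind the grasp point.
Start: joints at [-1.103, 0.321, -0.07, 1.45, 0.023, 1.371, -0.057], TCP at [0.285, 0.584, 0.223] pointing down, gripper open.
Joint ranges: [-2.86, 2.86], [-0.3, 2.09], [-1.38, 1.24], [0.06, 2.45], [-1.56, 4.7], [0.09, 2.05], [-2.69, 2.69]. Speed limits (rad/s): [2.57, 2.57, 3.14, 3.14, 3.14, 3.14, 3.14].

INTERFACE

Orientations are given as a rotation vector (axis times angle).
In Python, from bench import ctrl, vision gives the robot as it stands.
- The arm moves only by the tool jog_arm, never from a script. Its argument "increments" is a list of rows, each an object of numbers: "tx", "ty", "tz": the shift along the tool's x, y, z in mm; "wx", "wy", "wz": the turn, a rotation vector about the tool's x, y, z in rad; "gripper": the opening, from 0 (shut) to 1 (fully open). In form: [{"tx": .., "ty": .., "tz": .., "wx": .., "wy": .., "wz": .., "gripper": ..}, ...]. A call has exactly 5 rows; each row is the pose to reach, as a shift and turn from the pose commanded when the call began, along the tool's axes at that moment; what a row does not reach only later rows make up. A row lasts 1/12 s, in which the tool goes at most 41.7 mm and 7.16 degrees, less where a joint would pass 70% of its speed; a pose out of reach is approached as far as the arm can. A call with a gripper value outside its range is refused whole. The fingers move at their own pace and stop on an object; "grip_force" is the grip in N (left out, the last holds). Time passes only in rows, so rows that repeat a pose let the fingers close, or fill a call up. It gives the time, the measured TCP pose, the force, the opening and the grip force at its end, in the units of the state.
- ctrl.get_state(): the state, without advancing time (a new reading comes with each control period).
- vision.get_image(name): name is "scene" or "top"; returns a dict with "color" (384x512x3 uint8, blue, green, red), "fx", "fy", "cx", "cy" (pixels), "extrinsics" (4x4, takes a point from world to camera coordinates). Camera axes: x right, y down, z forward; pixel columns grow to the right and rows downward; lengths in m; the calibration is good to about 2 mm. A picture is of the moment at which its call begins. There is no depth.
- ctrl.close_job(): hands the job in; it is judged then, once.
Trained networks look in the newest picture that a camera, given by its name, has taken for a name from the list of things; names that differ only in an ending like _2 or _b are one class to them, and where a whole thing is asked for, a point or a joint stands for the part that bears it (a point fixed in the world has none). Each returns a list of dicts, best first, with "conf" (0 to 1); they miss things now and then, are a little off and sometimes report something else, mostly with a low value. They report only what shows in the picture. A call takes as long as a camera call. They do not tell look-alikes from the thing itself.
- vision.spot_in(camera, thing): "bbox" ([left, top, right, bottom] in pixels, round what is visible of it).
The state is a dict: "time": time; "joint_positions": joint angles; "qd": joint speeds; "joint_torque": joint torques, N m; "position": TCP position; "tool_rot": TCP orientation; "ft_force": force on the tool from outside, world axes, zero at the start; "torque": the same for the moment, N m; "grip_width": opening from 0.0 (shut) to 1.0 (fully open); "grip_force": force on a finger pad.
Only numpy, scipy, OpenCV 4.12 (cv2) and the standard library are available. Lean on these libraries where they do the work, as an engineer would, in place of code of your own. Each camera call takes 0.05 s, during which the arm holds its last target. There are 200 camera calls.

## Working session

There is one attempt and no reset: what is moved stays moved. The work goes in short steps, Python scripts to look and compute and a tool call to move; the robot and the scene stay as the last step left them, time stands still between calls to the robot, and variables do not carry over. Pictures are saved under pics/ and viewed, at most 13 in all, crops included, and the job is handed in when it is done.

Besides the shell and the picture viewer there is one more tool, called after "Emit:" in YAML: its name, and indented under it one key for each argument. jog_arm: Moves the arm, as the interface text tells. Its arguments: {"type":"object","properties":{"increments":{"type":"array"},"grip_force":{"type":"number"}},"required":["increments"]}

```bash
mkdir -p pics; ls; cat > h.py <<'E'
import numpy as np, cv2
from bench import ctrl, vision
E
python3 - <<'E'
from h import *
print(ctrl.get_state())
for c in ("scene","top"):
    d=vision.get_image(c); cv2.imwrite(f"pics/{c}0.png",cv2.resize(d["color"],(800,600),interpolation=cv2.INTER_CUBIC))
    cv2.imwrite(f"/tmp/{c}.png",d["color"]); np.savez(f"/tmp/{c}.npz",**d)
    print(c,d["fx"],d["fy"],d["cx"],d["cy"],np.round(d["extrinsics"],4).tolist())
    for t in ("tin","lid","rack","board","jar","bowl"):
        print(t,[( np.round(r["bbox"],0).tolist(),round(r["conf"],2)) for r in vision.spot_in(c,t)][:4])
E
```

```text
pics
{'time': 0.0, 'joint_positions': array([-1.10289013,  0.32183541, -0.07011955,  1.45168679,  0.02262134,
        1.37077672, -0.05691983]), 'qd': array([-5.57198162e-05,  7.71847265e-04,  7.17679629e-05,  1.25451479e-03,
       -1.23368395e-04,  6.50410644e-04,  2.88292990e-04]), 'joint_torque': array([-7.40113373e-04, -4.91274011e+01, -4.04037209e-01, -3.12535286e+01,
       -6.39936095e-02,  4.35368554e-02,  1.77283159e-04]), 'position': array([0.28474287, 0.5836972 , 0.22144781]), 'tool_rot': array([-7.06588546e-01, -3.06076470e+00,  2.96933584e-03]), 'ft_force': array([ 0.33176688, -0.21755952,  0.08997987]), 'torque': array([-0.03879835,  0.00668642, -0.05447823]), 'grip_force': 0.0, 'grip_width': 1.002529659030489}
scene 403.47017614007115 403.47017614007115 259.38160484586706 194.4334250359611 [[0.5714, 0.8207, -0.0015, -0.3538], [0.6477, -0.452, -0.6133, -0.3327], [-0.504, 0.3495, -0.7898, 1.3408], [0.0, 0.0, 0.0, 1.0]]
tin [([305.0, 204.0, 368.0, 261.0], 0.75), ([274.0, 106.0, 325.0, 147.0], 0.61), ([299.0, 139.0, 314.0, 182.0], 0.6)]
lid [([358.0, 168.0, 418.0, 216.0], 0.81), ([303.0, 125.0, 349.0, 185.0], 0.59)]
rack [([295.0, 164.0, 345.0, 194.0], 0.78), ([211.0, 165.0, 252.0, 201.0], 0.66)]
board [([117.0, 190.0, 240.0, 312.0], 0.97), ([296.0, 140.0, 316.0, 186.0], 0.31)]
jar [([258.0, 202.0, 283.0, 249.0], 0.75)]
bowl [([210.0, 163.0, 251.0, 198.0], 0.9)]
top 351.08935259358145 351.08935259358145 251.48415816290688 190.2141616860248 [[-0.038, -0.9993, -0.0033, 0.0383], [-0.9792, 0.0379, -0.1994, 0.6094], [0.1994, -0.0044, -0.9799, 0.7997], [0.0, 0.0, 0.0, 1.0]]
tin [([140.0, 192.0, 192.0, 224.0], 0.92), ([180.0, 114.0, 236.0, 163.0], 0.66), ([118.0, 258.0, 181.0, 299.0], 0.64)]
lid [([138.0, 181.0, 192.0, 214.0], 0.66), ([106.0, 133.0, 160.0, 176.0], 0.64)]
rack []
board [([290.0, 156.0, 394.0, 262.0], 0.85)]
jar [([249.0, 149.0, 277.0, 184.0], 0.66)]
bowl [([241.0, 215.0, 290.0, 260.0], 0.68)]
```

View pics/scene0.png

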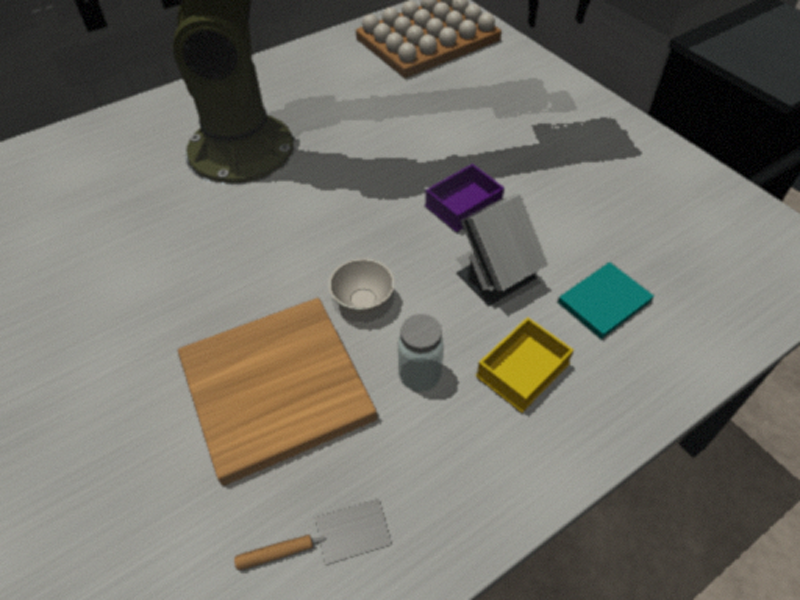

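View pics/top0.png

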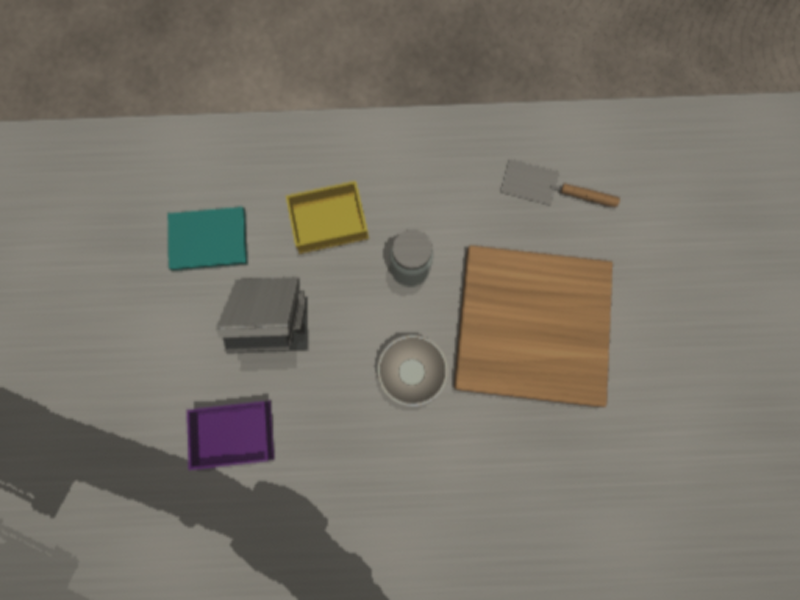

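Scene: steel tin on rack at (505,245) of the 800x600 view, board (275,390), bowl (362,288), jar (420,350). Top: tin (262,312), board (537,325), jar (410,255), bowl (412,370). I need close-ups of the tin for corner picking.

```bash
python3 - <<'E'
import cv2,numpy as np
a=cv2.imread('/tmp/scene.png')[115:200,285:360]; b=cv2.imread('/tmp/top.png')[170:230,130:205]
f=lambda i:cv2.convertScaleAbs(cv2.resize(i,None,fx=5,fy=5,interpolation=cv2.INTER_CUBIC),alpha=1.5)
o=np.zeros((425,760,3),np.uint8);o[:,:375]=f(a);o[:300,385:]=f(b)
cv2.imwrite('pics/crop.png',o)
E
```

```text
(no output)
```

View pics/crop.png

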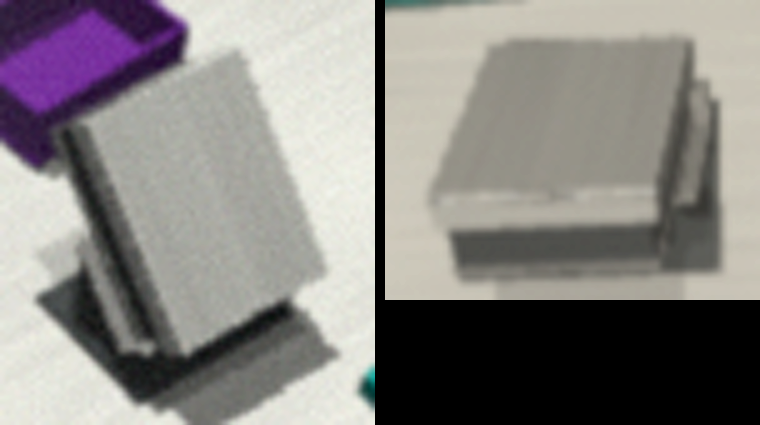

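The crop shows the lid's top face clearly in both views; the crop corners are scene (90,125),(243,50),(327,272),(185,355), top (107,40),(305,40),(47,195),(277,188).

```bash
cat >> h.py <<'E'
from scipy.optimize import least_squares
from scipy.spatial.transform import Rotation as R
def cam(n): return dict(np.load(f"/tmp/{n}.npz"))
def proj(d,P):
    E=d["extrinsics"];p=np.atleast_2d(P)@E[:3,:3].T+E[:3,3]
    return np.c_[d["fx"]*p[:,0]/p[:,2]+d["cx"],d["fy"]*p[:,1]/p[:,2]+d["cy"]]
def unproj(d,uv,z):
    E=d["extrinsics"];r=np.array([(uv[0]-d["cx"])/d["fx"],(uv[1]-d["cy"])/d["fy"],1])@E[:3,:3];c=-E[:3,:3].T@E[:3,3]
    return c+r*(z-c[2])/r[2]
def rot_tin(yaw): return (R.from_euler('z',yaw)*R.from_euler('y',np.pi/4)).as_matrix()
E
python3 - <<'E'
from h import *
S,T=cam("scene"),cam("top")
C=np.array([[-1,-1],[-1,1],[1,1],[1,-1]])*[.0645,.0495]; L=np.c_[C,np.full(4,.049)]
us=np.array([[90,125],[243,50],[327,272],[185,355]])/5+[285,115]
ut=np.array([[277,188],[47,195],[107,40],[305,40]])/5+[130,170]
f=lambda p:np.r_[(proj(S,p[:3]+L@rot_tin(p[3]).T)-us).ravel(),(proj(T,p[:3]+L@rot_tin(p[3]).T)-ut).ravel()]
r=least_squares(f,[.5,.25,.1,0],x_scale=.01);print("tin",r.x.round(4),r.fun.round(1))
B=np.array([[470,247],[612,261],[606,405],[457,388]])*.64
b=np.array([unproj(T,u,.03) for u in B]);print("board top",b.round(3),b.mean(0))
B=np.array([[180,350],[320,300],[376,409],[224,475]])*.64
b=np.array([unproj(S,u,.03) for u in B]);print("board scene",b.round(3),b.mean(0))
print("jar top",unproj(T,np.array([412,248])*.64,.12),unproj(S,np.array([421,333])*.64,.12))
print("bowl rim",unproj(T,np.array([412,368])*.64,.05),unproj(S,np.array([362,280])*.64,.05))
print("ee",R.from_rotvec(ctrl.get_state()["tool_rot"]).as_matrix().round(3))
E
```

```text
tin [ 0.5727  0.2156  0.0663 -0.0015] [-2.   0.4 -2.3 -0.2 -1.   0.9 -1.5  1.  -2.3 -0.7 -1.6 -0.4 -0.9 -0.2
 -0.7 -1.7]
board top [[ 0.697 -0.116  0.03 ]
 [ 0.664 -0.348  0.03 ]
 [ 0.432 -0.312  0.03 ]
 [ 0.467 -0.08   0.03 ]] [ 0.56495753 -0.21415553  0.03      ]
board scene [[ 0.44  -0.306  0.03 ]
 [ 0.48  -0.076  0.03 ]
 [ 0.703 -0.111  0.03 ]
 [ 0.669 -0.337  0.03 ]] [ 0.57297057 -0.20717162  0.03      ]
jar top [ 0.67210798 -0.01600218  0.12      ] [ 0.68079964 -0.01539039  0.12      ]
bowl rim [ 0.49972749 -0.01040876  0.05      ] [ 0.49772732 -0.003115    0.05      ]
ee [[-0.899  0.438  0.   ]
 [ 0.438  0.899  0.   ]
 [-0.     0.    -1.   ]]
```

```bash
cat >> h.py <<'E'
def pose():
    s=ctrl.get_state(); return s["position"],R.from_rotvec(s["tool_rot"])
def inc(p,M,p0=None,R0=None):
    if p0 is None: p0,R0=pose()
    return (R0.inv().apply(p-p0)*1000).round(1),(R0.inv()*R.from_matrix(M)).as_rotvec().round(3)
def tool(yaw,pitch):  # pitch: angle of tool z from straight down, + = pointing outward; y up/outward
    return (R.from_euler('z',yaw)*R.from_euler('y',np.pi/2-pitch)).as_matrix()@np.array([[0,0,1],[1,0,0],[0,1,0.]])
E
python3 - <<'E'
from h import *
M=tool(0,np.pi/4);print(M.round(2))
print(inc(np.array([.48,.216,.22]),M))
E
```

```text
[[ 0.    0.71  0.71]
 [ 1.    0.    0.  ]
 [ 0.    0.71 -0.71]]
(array([-336.7, -245.5,    2.6]), array([-0.7  , -0.438,  1.057]))
```

Emit:
jog_arm:
  increments:
    - {"tx": -337, "ty": -246, "tz": 3, "wx": -0.7, "wy": -0.438, "wz": 1.057, "gripper": 1}
    - {"tx": -337, "ty": -246, "tz": 3, "wx": -0.7, "wy": -0.438, "wz": 1.057, "gripper": 1}
    - {"tx": -337, "ty": -246, "tz": 3, "wx": -0.7, "wy": -0.438, "wz": 1.057, "gripper": 1}
    - {"tx": -337, "ty": -246, "tz": 3, "wx": -0.7, "wy": -0.438, "wz": 1.057, "gripper": 1}
    - {"tx": -337, "ty": -246, "tz": 3, "wx": -0.7, "wy": -0.438, "wz": 1.057, "gripper": 1}
  grip_force: 40

```text
time: 1.12
position: [0.3834, 0.3981, 0.2215]
tool_rot: [1.31, 2.524, 0.393]
ft_force: [1.1, 0.4, 0.7]
grip_width: 1.0
grip_force: 0.0
```

```bash
cat >> h.py <<'E'
def log():
    s=ctrl.get_state(); print("t",round(s["time"],2),"q",s["joint_positions"].round(3).tolist(),"p",s["position"].round(4),"F",s["ft_force"].round(1),"grip",round(s["grip_width"],3),s["grip_force"])
    with open("log.txt","a") as f: f.write(" ".join(map(str,np.r_[s["joint_positions"],s["position"],s["tool_rot"]]))+"\n")
E
python3 - <<'E'
from h import *
log()
print(inc(np.array([.48,.216,.22]),tool(0,np.pi/4)))
E
```

```text
t 1.12 q [-1.04, -0.12, 0.022, 1.989, 0.299, 0.995, -0.534] p [0.3834 0.3981 0.2215] F [1.1 0.4 0.7] grip 1.0 0.0
(array([-203.5,  -28.8,   15.2]), array([-0.37 , -0.232,  0.558]))
```

```bash
python3 - <<'E'
from h import *
print(inc(np.array([.51,.216,.165]),tool(0,np.pi/4)))
E
```

```text
(array([-214. ,  -26. ,   76.9]), array([-0.37 , -0.232,  0.558]))
```

Emit:
jog_arm:
  increments:
    - {"tx": -214, "ty": -26, "tz": 77, "wx": -0.37, "wy": -0.232, "wz": 0.558, "gripper": 1}
    - {"tx": -214, "ty": -26, "tz": 77, "wx": -0.37, "wy": -0.232, "wz": 0.558, "gripper": 1}
    - {"tx": -214, "ty": -26, "tz": 77, "wx": -0.37, "wy": -0.232, "wz": 0.558, "gripper": 1}
    - {"tx": -214, "ty": -26, "tz": 77, "wx": -0.37, "wy": -0.232, "wz": 0.558, "gripper": 1}
    - {"tx": -214, "ty": -26, "tz": 77, "wx": -0.37, "wy": -0.232, "wz": 0.558, "gripper": 1}

```text
time: 1.53
position: [0.4961, 0.2363, 0.1709]
tool_rot: [1.711, 1.873, 0.688]
ft_force: [2.2, -0.7, 0.3]
grip_width: 1.0
grip_force: 0.0
```

```bash
python3 - <<'E'
from h import *
log()
print(inc(np.array([.51,.216,.165]),tool(0,np.pi/4)))
E
```

```text
t 1.53 q [-0.791, -0.23, -0.02, 2.333, 0.858, 0.654, -1.32] p [0.4961 0.2363 0.1709] F [ 2.2 -0.7  0.3] grip 1.0 0.0
(array([-21.1,   4.7,  13. ]), array([-0.052, -0.032,  0.078]))
```

Emit:
jog_arm:
  increments:
    - {"tx": -21, "ty": 5, "tz": 13, "wx": -0.052, "wy": -0.032, "wz": 0.078, "gripper": 1}
    - {"tx": -21, "ty": 5, "tz": 13, "wx": -0.052, "wy": -0.032, "wz": 0.078, "gripper": 1}
    - {"tx": -21, "ty": 5, "tz": 13, "wx": -0.052, "wy": -0.032, "wz": 0.078, "gripper": 1}
    - {"tx": -21, "ty": 5, "tz": 13, "wx": -0.052, "wy": -0.032, "wz": 0.078, "gripper": 1}
    - {"tx": -21, "ty": 5, "tz": 13, "wx": -0.052, "wy": -0.032, "wz": 0.078, "gripper": 1}

```text
time: 1.95
position: [0.5103, 0.2206, 0.167]
tool_rot: [1.754, 1.769, 0.729]
ft_force: [0.1, -0.1, 0.6]
grip_width: 0.999
grip_force: 0.0
```

```bash
python3 - <<'E'
from h import *
log()
p,r=pose();print(r.as_matrix().round(3), inc(np.array([.579,.216,.094]),tool(0,np.pi/4)))
d=vision.get_image("scene");np.savez("/tmp/s1.npz",**d);c=d["color"][60:210,230:390]
e=vision.get_image("top");c2=e["color"][160:310,110:240]
o=np.hstack([cv2.resize(c,None,fx=2.7,fy=2.7,interpolation=2),cv2.resize(c2,None,fx=2.7,fy=2.7,interpolation=2)])
cv2.imwrite("pics/pre.png",o);print(o.shape)
E
```

```text
t 1.95 q [-0.748, -0.212, -0.047, 2.358, 0.984, 0.634, -1.503] p [0.5103 0.2206 0.167 ] F [ 0.1 -0.1  0.6] grip 0.999 0.0
[[-0.008  0.708  0.706]
 [ 1.     0.007  0.004]
 [-0.002  0.706 -0.708]] (array([ -5. ,  -2.9, 100.2]), array([-0.002, -0.004,  0.007]))
(405, 783, 3)
```

View pics/pre.png

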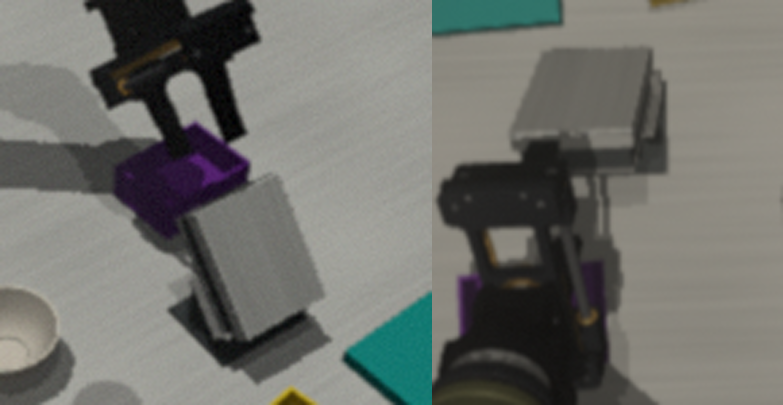

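Pre-grasp: gripper in scene crop with fingertips at (180,150) and (235,135); in the top crop the upper fingertip is at about (541,143), apparently left of the lid's middle (580,135). I'll check this against projections.

```bash
python3 - <<'E'
from h import *
S,T=cam("scene"),cam("top");p,r=pose();M=r.as_matrix()
for s in(1,-1):
  for x in (-.0095,.0095):
    q=p+M@[x,s*.0435,0]
    print(s,x,((proj(S,q)[0]-[230,60])*2.7).round(),((proj(T,q)[0]-[110,160])*2.7+[432,0]).round())
C=np.array([[-1,-1],[-1,1],[1,1],[1,-1]])*[.0645,.0495]; L=np.c_[C,np.full(4,.049)]
P=np.array([.5727,.2156,.0663])+L@rot_tin(0).T
print(((proj(S,P)-[230,60])*2.7).round().tolist(),((proj(T,P)-[110,160])*2.7+[432,0]).round().tolist())
E
```

```text
1 -0.0095 [221. 143.] [556. 146.]
1 0.0095 [237. 135.] [531. 147.]
-1 -0.0095 [174. 158.] [576. 232.]
-1 0.0095 [189. 150.] [553. 233.]
[[192.0, 217.0], [274.0, 175.0], [323.0, 298.0], [244.0, 343.0]] [[629.0, 127.0], [507.0, 131.0], [541.0, 48.0], [649.0, 44.0]]
```

Emit:
jog_arm:
  increments:
    - {"tx": -7, "ty": -3, "tz": 30, "wz": 0.007, "gripper": 1}
    - {"tx": -7, "ty": -3, "tz": 55, "wz": 0.007, "gripper": 1}
    - {"tx": -7, "ty": -3, "tz": 75, "wz": 0.007, "gripper": 1}
    - {"tx": -7, "ty": -3, "tz": 90, "wz": 0.007, "gripper": 1}
    - {"tx": -7, "ty": -3, "tz": 96, "wz": 0.007, "gripper": 1}

```text
validation failed for argument at $.in...
```

```bash
python3 - <<'E'
from h import *
log()
d=vision.get_image("scene");c=d["color"][60:210,230:390]
e=vision.get_image("top");c2=e["color"][140:290,110:240]
o=np.hstack([cv2.resize(c,None,fx=2.7,fy=2.7,interpolation=2),cv2.resize(c2,None,fx=2.7,fy=2.7,interpolation=2)])
cv2.imwrite("pics/at.png",o)
D=np.loadtxt("log.txt")
# kinematic fit: z-y-z-y-z-y-z with first-axis family signs
import itertools
q0=np.array([-1.10289013,.32183541,-.07011955,1.45168679,.02262134,1.37077672,-.05691983,.28474287,.5836972,.22144781,-.706588546,-3.0607647,.00296933])
D=np.vstack([q0,D])
best=[]
for s in itertools.product([1,-1],repeat=4):
    e=0
    for r in D:
        Q=R.from_euler('z',s[0]*r[0])*R.from_euler('y',r[1])*R.from_euler('z',s[1]*r[2])*R.from_euler('y',r[3])*R.from_euler('z',s[2]*r[4])*R.from_euler('y',r[5])*R.from_euler('z',s[3]*r[6])
        X=Q.inv()*R.from_rotvec(r[10:]);
        if r is D[0] or e==0 and (r==D[0]).all(): X0=X
        e=max(e,(X0.inv()*X).magnitude())
    best.append((e,s,X0.as_matrix().round(2).tolist()))
best.sort(key=lambda b:b[0]);print(best[:2])
E
```

```text
t 2.05 q [-0.748, -0.212, -0.047, 2.358, 0.985, 0.634, -1.505] p [0.5102 0.2204 0.1667] F [0.3 0.2 0.3] grip 1.002 0.0
[(5.313745454581461e-09, (-1, -1, -1, -1), [[-0.0, -1.0, 0.0], [1.0, -0.0, 0.0], [-0.0, 0.0, 1.0]]), (0.18304204858345774, (-1, 1, -1, -1), [[0.13, -0.99, 0.0], [0.99, 0.13, 0.04], [-0.04, -0.0, 1.0]])]
```

View pics/at.png

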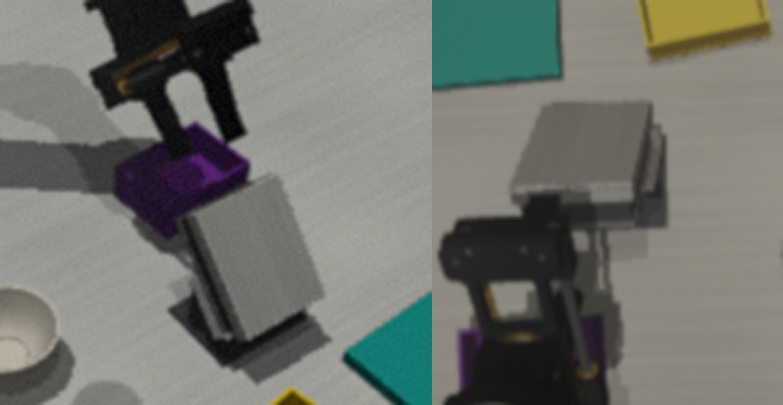

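The picture is unchanged because the move was refused (all keys are required per row). The rotation model of the arm is now exact. Resending the move with all keys.

Emit:
jog_arm:
  increments:
    - {"tx": -7, "ty": -3, "tz": 30, "wx": 0, "wy": 0, "wz": 0.007, "gripper": 1}
    - {"tx": -7, "ty": -3, "tz": 55, "wx": 0, "wy": 0, "wz": 0.007, "gripper": 1}
    - {"tx": -7, "ty": -3, "tz": 75, "wx": 0, "wy": 0, "wz": 0.007, "gripper": 1}
    - {"tx": -7, "ty": -3, "tz": 90, "wx": 0, "wy": 0, "wz": 0.007, "gripper": 1}
    - {"tx": -7, "ty": -3, "tz": 96, "wx": 0, "wy": 0, "wz": 0.007, "gripper": 1}

```text
time: 2.57
position: [0.5761, 0.2112, 0.0936]
tool_rot: [1.763, 1.763, 0.725]
ft_force: [0.3, -0.7, 0.6]
grip_width: 0.998
grip_force: 0.0
```

```bash
cat >> h.py <<'E'
def fk(q,g):  # g: base z, shoulder offset x.. link vectors
    d1,a1,d3,a3,d5,a5,d7=g; z=lambda a:R.from_euler('z',-a); y=lambda a:R.from_euler('y',a)
    A=z(q[0])*y(q[1])*z(q[2]); p=np.array([0,0,d1])+A.apply([a3,0,d3])
    A=A*y(q[3])*z(q[4]); p=p+A.apply([-a3+a1*0,0,d5]); p=p+A.apply([a5,0,0])
    A=A*y(q[5])*z(q[6]); p=p+A.apply([0,0,d7])
    return p,A*R.from_matrix([[0,-1,0],[1,0,0],[0,0,1.]])
E
python3 - <<'E'
from h import *
log()
d=vision.get_image("scene");c=d["color"][60:210,230:390]
e=vision.get_image("top");c2=e["color"][140:290,110:240]
o=np.hstack([cv2.resize(c,None,fx=2.7,fy=2.7,interpolation=2),cv2.resize(c2,None,fx=2.7,fy=2.7,interpolation=2)])
cv2.imwrite("pics/at2.png",o)
q0=np.array([-1.10289013,.32183541,-.07011955,1.45168679,.02262134,1.37077672,-.05691983,.28474287,.5836972,.22144781,-.706588546,-3.0607647,.00296933])
D=np.vstack([q0,np.loadtxt("log.txt")])
f=lambda g:np.ravel([fk(r[:7],g)[0]-r[7:10] for r in D])
g=least_squares(f,[.35,0,.4,0,.4,0,.25]);print(g.x.round(4),abs(g.fun).max())
np.save("g.npy",g.x)
E
```

```text
t 2.57 q [-0.664, 0.033, 0.006, 2.32, 1.318, 0.461, -1.792] p [0.5761 0.2112 0.0936] F [ 0.3 -0.7  0.6] grip 0.998 0.0
[ 0.2733  2.0909  0.4911 -0.0266  0.5331 -0.0149  0.4042] 0.023735289406025428
```

View pics/at2.png

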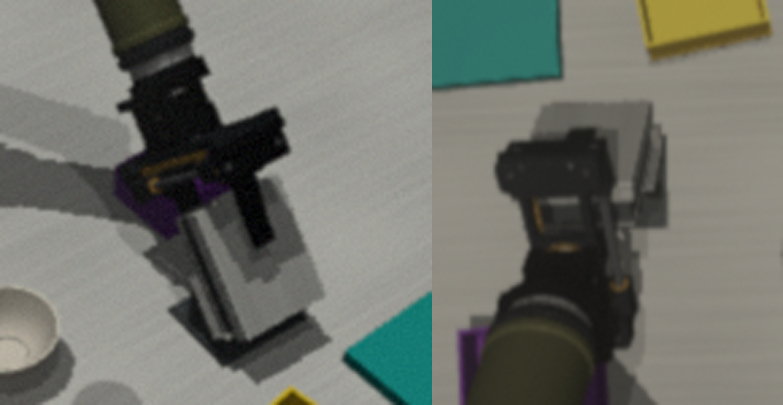

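The fingers now straddle the overhang, one over the lid at (262,240), nothing touched. Closing.

Emit:
jog_arm:
  increments:
    - {"tx": 0, "ty": 0, "tz": 0, "wx": 0, "wy": 0, "wz": 0, "gripper": 0.5}
    - {"tx": 0, "ty": 0, "tz": 0, "wx": 0, "wy": 0, "wz": 0, "gripper": 0.3}
    - {"tx": 0, "ty": 0, "tz": 0, "wx": 0, "wy": 0, "wz": 0, "gripper": 0.3}
    - {"tx": 0, "ty": 0, "tz": 0, "wx": 0, "wy": 0, "wz": 0, "gripper": 0.3}
    - {"tx": 0, "ty": 0, "tz": 0, "wx": 0, "wy": 0, "wz": 0, "gripper": 0.3}
  grip_force: 50

```text
time: 3.08
position: [0.5755, 0.212, 0.096]
tool_rot: [1.763, 1.761, 0.73]
ft_force: [-0.8, 0.5, -1.0]
grip_width: 0.704
grip_force: 0.0
```

```bash
python3 - <<'E'
from h import *
log(); p,r=pose(); print(r.inv().apply([0,0,1]).round(3))
E
```

```text
t 3.08 q [-0.665, 0.028, 0.005, 2.321, 1.315, 0.462, -1.791] p [0.5755 0.212  0.096 ] F [-0.8  0.5 -1. ] grip 0.704 0.0
[ 0.002  0.706 -0.709]
```

Emit:
jog_arm:
  increments:
    - {"tx": 0, "ty": 0, "tz": 0, "wx": 0, "wy": 0, "wz": 0, "gripper": 0.3}
    - {"tx": 0, "ty": 0, "tz": 0, "wx": 0, "wy": 0, "wz": 0, "gripper": 0.3}
    - {"tx": 0, "ty": 0, "tz": 0, "wx": 0, "wy": 0, "wz": 0, "gripper": 0.3}
    - {"tx": 0, "ty": 0, "tz": 0, "wx": 0, "wy": 0, "wz": 0, "gripper": 0.3}
    - {"tx": 0, "ty": 0, "tz": 0, "wx": 0, "wy": 0, "wz": 0, "gripper": 0.3}

```text
time: 3.5
position: [0.5785, 0.2119, 0.0991]
tool_rot: [1.76, 1.756, 0.733]
ft_force: [3.6, -0.4, 6.8]
grip_width: 0.561
grip_force: 49.9
```

Emit:
jog_arm:
  increments:
    - {"tx": 0, "ty": 8, "tz": -6, "wx": 0, "wy": 0, "wz": 0, "gripper": 0.3}
    - {"tx": 0, "ty": 20, "tz": -16, "wx": 0, "wy": 0, "wz": 0, "gripper": 0.3}
    - {"tx": 0, "ty": 37, "tz": -33, "wx": 0, "wy": 0, "wz": 0, "gripper": 0.3}
    - {"tx": 0, "ty": 56, "tz": -52, "wx": 0, "wy": 0, "wz": 0, "gripper": 0.3}
    - {"tx": 0, "ty": 70, "tz": -66, "wx": 0, "wy": 0, "wz": 0, "gripper": 0.3}

```text
time: 3.92
position: [0.5778, 0.211, 0.1915]
tool_rot: [1.765, 1.763, 0.726]
ft_force: [0.2, 0.6, -3.4]
grip_width: 0.558
grip_force: 49.9
```

```bash
python3 - <<'E'
from h import *
log()
M=tool(-.3,np.pi/4)@R.from_euler('z',-1.6).as_matrix()
print(inc(np.array([.56,.0,.30]),M))
E
```

```text
t 3.92 q [-0.671, -0.133, 0.016, 2.234, 0.917, 0.572, -1.331] p [0.5778 0.211  0.1915] F [ 0.2  0.6 -3.4] grip 0.558 49.946669067721814
(array([-210.9,   63.9,  -89.7]), array([ 0.161, -0.164, -1.382]))
```

Emit:
jog_arm:
  increments:
    - {"tx": 0, "ty": 15, "tz": -15, "wx": 0, "wy": 0, "wz": -0.05, "gripper": 0.3}
    - {"tx": 0, "ty": 32, "tz": -32, "wx": 0, "wy": 0, "wz": -0.16, "gripper": 0.3}
    - {"tx": 0, "ty": 50, "tz": -50, "wx": 0, "wy": 0, "wz": -0.28, "gripper": 0.3}
    - {"tx": 0, "ty": 66, "tz": -66, "wx": 0, "wy": 0, "wz": -0.4, "gripper": 0.3}
    - {"tx": 0, "ty": 76, "tz": -76, "wx": 0, "wy": 0, "wz": -0.52, "gripper": 0.3}

```text
time: 4.33
position: [0.5786, 0.2111, 0.3001]
tool_rot: [1.209, 2.095, 0.5]
ft_force: [0.2, 0.6, -3.4]
grip_width: 0.561
grip_force: 49.9
```

```bash
python3 - <<'E'
from h import *
log()
for r in(-1.1,-1.6):
  M=tool(-.2,np.pi/4)@R.from_euler('z',r).as_matrix()
  print(inc(np.array([.57,.05,.30]),M))
E
```

```text
t 4.33 q [-0.76, -0.247, 0.091, 2.096, 0.717, 0.762, -0.537] p [0.5786 0.2111 0.3001] F [ 0.2  0.6 -3.4] grip 0.561 49.94256545207463
(array([-136.4,  -85.9,   -6.1]), array([ 0.101, -0.101, -0.434]))
(array([-136.4,  -85.9,   -6.1]), array([ 0.127, -0.075, -0.933]))
```

Emit:
jog_arm:
  increments:
    - {"tx": -20, "ty": -12, "tz": 0, "wx": 0.015, "wy": -0.01, "wz": -0.12, "gripper": 0.3}
    - {"tx": -50, "ty": -32, "tz": 0, "wx": 0.03, "wy": -0.02, "wz": -0.24, "gripper": 0.3}
    - {"tx": -80, "ty": -50, "tz": 0, "wx": 0.05, "wy": -0.03, "wz": -0.36, "gripper": 0.3}
    - {"tx": -110, "ty": -69, "tz": 0, "wx": 0.065, "wy": -0.04, "wz": -0.48, "gripper": 0.3}
    - {"tx": -136, "ty": -86, "tz": 0, "wx": 0.08, "wy": -0.05, "wz": -0.6, "gripper": 0.3}

```text
time: 4.75
position: [0.5864, 0.0916, 0.2895]
tool_rot: [0.745, 2.276, 0.204]
ft_force: [0.8, 0.9, -3.8]
grip_width: 0.558
grip_force: 49.9
```

```bash
python3 - <<'E'
from h import *
log()
for r in(-1.8,):
  M=tool(-.3,np.pi/4)@R.from_euler('z',r).as_matrix()
  print(inc(np.array([.57,-.12,.29]),M))
E
```

```text
t 4.75 q [-0.236, -0.301, -0.145, 2.144, 0.477, 0.663, 0.266] p [0.5864 0.0916 0.2895] F [ 0.8  0.9 -3.8] grip 0.558 49.94649568805471
(array([-111.1, -180.9,    3.1]), array([ 0.135, -0.05 , -0.617]))
```

```bash
python3 - <<'E'
from h import *
for r in(-1.8,):
  M=tool(-.25,0.7)@R.from_euler('z',r).as_matrix()
  print(inc(np.array([.65,-.06,.30]),M))
E
```

```text
(array([-128.7,  -91.9,   46.3]), array([ 0.109,  0.041, -0.649]))
```

Emit:
jog_arm:
  increments:
    - {"tx": -15, "ty": -10, "tz": 20, "wx": 0.02, "wy": 0.01, "wz": -0.12, "gripper": 0.3}
    - {"tx": -45, "ty": -30, "tz": 35, "wx": 0.04, "wy": 0.02, "wz": -0.24, "gripper": 0.3}
    - {"tx": -75, "ty": -52, "tz": 46, "wx": 0.06, "wy": 0.03, "wz": -0.36, "gripper": 0.3}
    - {"tx": -103, "ty": -73, "tz": 46, "wx": 0.08, "wy": 0.04, "wz": -0.48, "gripper": 0.3}
    - {"tx": -129, "ty": -92, "tz": 46, "wx": 0.1, "wy": 0.04, "wz": -0.6, "gripper": 0.3}

```text
time: 5.17
position: [0.6475, -0.0551, 0.2961]
tool_rot: [0.167, 2.445, -0.134]
ft_force: [0.4, 0.9, -3.7]
grip_width: 0.559
grip_force: 49.9
```

```bash
python3 - <<'E'
from h import *
log()
M=tool(-.35,0.75)@R.from_euler('z',-2.35).as_matrix()
print(inc(np.array([.60,-.19,.28]),M))
E
```

```text
t 5.17 q [-0.277, -0.184, 0.197, 2.008, 0.361, 0.669, 1.154] p [ 0.6475 -0.0551  0.2961] F [ 0.4  0.9 -3.7] grip 0.559 49.94513367419131
(array([  35.1, -139.5,    1.5]), array([ 0.102, -0.013, -0.597]))
```

```bash
python3 - <<'E'
from h import *
M=tool(-.5,0.75)@R.from_euler('z',-2.3).as_matrix()
print(inc(np.array([.60,-.18,.28]),M))
E
```

```text
(array([ 3.590e+01, -1.297e+02,  1.000e-01]), array([ 0.193,  0.024, -0.434]))
```

Emit:
jog_arm:
  increments:
    - {"tx": 7, "ty": -24, "tz": 0, "wx": 0.045, "wy": 0.005, "wz": -0.1, "gripper": 0.3}
    - {"tx": 14, "ty": -50, "tz": 0, "wx": 0.09, "wy": 0.01, "wz": -0.2, "gripper": 0.3}
    - {"tx": 21, "ty": -77, "tz": 0, "wx": 0.13, "wy": 0.015, "wz": -0.3, "gripper": 0.3}
    - {"tx": 28, "ty": -104, "tz": 0, "wx": 0.17, "wy": 0.02, "wz": -0.4, "gripper": 0.3}
    - {"tx": 36, "ty": -130, "tz": 0, "wx": 0.2, "wy": 0.024, "wz": -0.5, "gripper": 0.3}

```text
time: 5.58
position: [0.5995, -0.1791, 0.2804]
tool_rot: [-0.361, 2.443, -0.599]
ft_force: [1.7, -0.1, -4.0]
grip_width: 0.559
grip_force: 49.9
```

```bash
python3 - <<'E'
from h import *
log()
p,r=pose();M=r.as_matrix();print(M.round(2))
for y in (-.5,-.7,-.9):
  print(y,inc(np.array([.59,-.22,.25]),tool(y,0.75)@np.diag([-1,-1,1])))
E
```

```text
t 5.58 q [-0.212, -0.255, 0.25, 2.125, 0.638, 0.648, 1.523] p [ 0.5995 -0.1791  0.2804] F [ 1.7 -0.1 -4. ] grip 0.559 49.9431356205605
[[-0.79 -0.12  0.6 ]
 [-0.38  0.86 -0.33]
 [-0.48 -0.49 -0.72]]
-0.5 (array([ 37.8, -19.2,  29.9]), array([-0.012,  0.002, -0.777]))
-0.7 (array([ 37.8, -19.2,  29.9]), array([ 0.041,  0.131, -0.63 ]))
-0.9 (array([ 37.8, -19.2,  29.9]), array([ 0.092,  0.258, -0.481]))
```

Emit:
jog_arm:
  increments:
    - {"tx": 8, "ty": -4, "tz": 6, "wx": 0.005, "wy": 0.02, "wz": -0.115, "gripper": 0.3}
    - {"tx": 15, "ty": -8, "tz": 12, "wx": 0.01, "wy": 0.045, "wz": -0.23, "gripper": 0.3}
    - {"tx": 22, "ty": -12, "tz": 18, "wx": 0.02, "wy": 0.07, "wz": -0.345, "gripper": 0.3}
    - {"tx": 30, "ty": -16, "tz": 24, "wx": 0.03, "wy": 0.1, "wz": -0.46, "gripper": 0.3}
    - {"tx": 38, "ty": -19, "tz": 30, "wx": 0.041, "wy": 0.131, "wz": -0.57, "gripper": 0.3}

```text
time: 6.0
position: [0.5901, -0.2199, 0.2499]
tool_rot: [-1.046, 2.442, -0.928]
ft_force: [0.2, 0.5, -3.9]
grip_width: 0.559
grip_force: 49.9
```

```bash
python3 - <<'E'
from h import *
log()
d=vision.get_image("scene");e=vision.get_image("top")
o=np.hstack([cv2.resize(d["color"][100:300,60:260],None,fx=2,fy=2,interpolation=2),cv2.resize(e["color"][100:300,230:430],None,fx=2,fy=2,interpolation=2)])
cv2.imwrite("pics/flip.png",o)
p,r=pose();M=r.as_matrix();print(M.round(3))
print(inc(p,tool(-.7,0.75)@np.diag([-1,-1,1])))
E
```

```text
t 6.0 q [-0.246, -0.18, 0.297, 2.12, 0.77, 0.704, 1.966] p [ 0.5901 -0.2199  0.2499] F [ 0.2  0.5 -3.9] grip 0.559 49.94288065005094
[[-0.679 -0.521  0.517]
 [-0.733  0.522 -0.436]
 [-0.042 -0.675 -0.737]]
(array([0., 0., 0.]), array([ 0.007, -0.001, -0.064]))
```

View pics/flip.png

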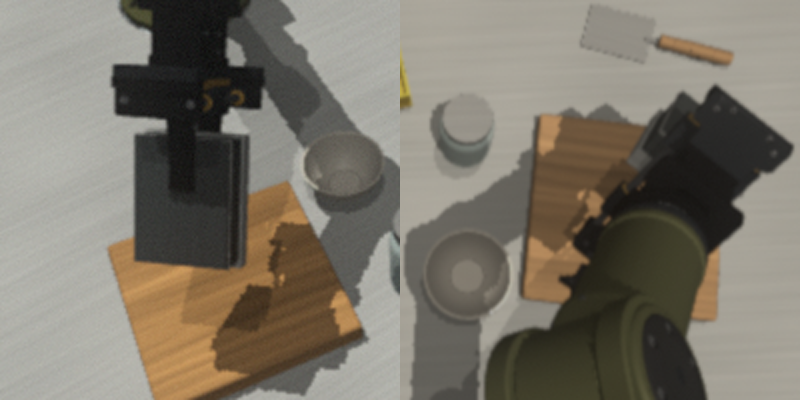

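Turned over: left view shows the tin's bottom facing us at (185,200) with the lid on the far/lower side, board below. Jar and bowl untouched. Now lower with a slightly flatter pitch.

```bash
cat >> h.py <<'E'
def place(dz,th,yaw=-.7,E=(.618,-.253)):
    M=tool(yaw,np.pi/2-th)@np.diag([-1,-1,1]); e=np.array([*E,.03+dz])
    return e-M@[0,-0,0]-.0835*M[:,2]-.0245*M[:,1],M
E
python3 - <<'E'
from h import *
for dz,th in((.08,.75),(.02,.65)):
  p,M=place(dz,th);print(p.round(3),*inc(p,M))
E
```

```text
[ 0.584 -0.224  0.185] [10.2 42.8 46.1] [ 0.078 -0.004 -0.064]
[ 0.578 -0.22   0.12 ] [13.3 91.9 88.9] [ 0.178 -0.007 -0.064]
```

Emit:
jog_arm:
  increments:
    - {"tx": 3, "ty": 15, "tz": 15, "wx": 0.03, "wy": 0, "wz": -0.03, "gripper": 0.3}
    - {"tx": 6, "ty": 38, "tz": 38, "wx": 0.07, "wy": 0, "wz": -0.064, "gripper": 0.3}
    - {"tx": 10, "ty": 62, "tz": 60, "wx": 0.11, "wy": -0.005, "wz": -0.064, "gripper": 0.3}
    - {"tx": 12, "ty": 82, "tz": 80, "wx": 0.15, "wy": -0.007, "wz": -0.064, "gripper": 0.3}
    - {"tx": 13, "ty": 92, "tz": 89, "wx": 0.178, "wy": -0.007, "wz": -0.064, "gripper": 0.3}

```text
time: 6.52
position: [0.5811, -0.2221, 0.1352]
tool_rot: [-1.06, 2.303, -1.119]
ft_force: [0.5, -1.2, -3.7]
grip_width: 0.557
grip_force: 49.9
```

```bash
python3 - <<'E'
from h import *
log()
for dz,th in((.0,.65),(-.004,.65)):
  p,M=place(dz,th);print(p.round(3),*inc(p,M))
d=vision.get_image("scene")
cv2.imwrite("pics/low.png",cv2.resize(d["color"][120:320,60:310],None,fx=3,fy=3,interpolation=2))
E
```

```text
t 6.52 q [-0.175, -0.029, 0.195, 2.362, 1.525, 0.525, 1.159] p [ 0.5811 -0.2221  0.1352] F [ 0.5 -1.2 -3.7] grip 0.557 49.94303090614267
[ 0.578 -0.22   0.1  ] [-0.  29.8 18.9] [ 0.015 -0.004 -0.006]
[ 0.578 -0.22   0.096] [-0.  33.  21.4] [ 0.015 -0.004 -0.006]
```

View pics/low.png

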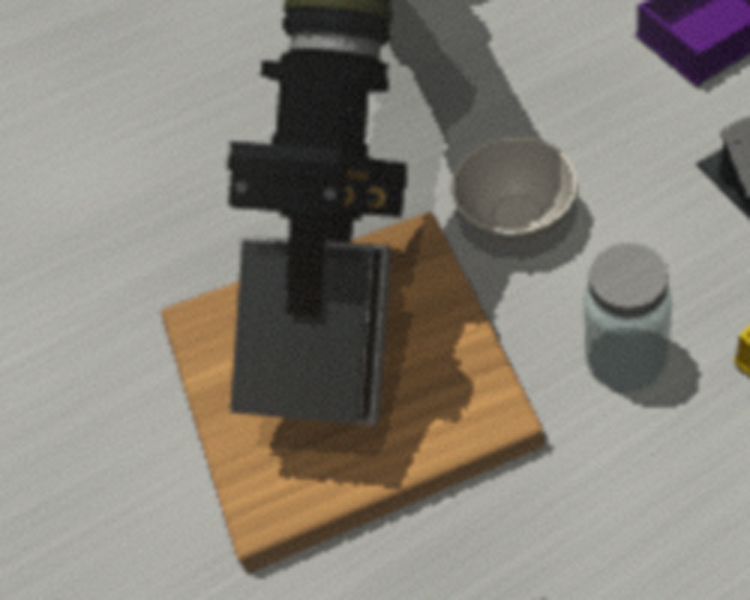

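The tin hangs tilted over the board (edge at (300,420) in the crop), jar and bowl in place. Checking whether the command lag has settled.

```bash
python3 - <<'E'
from h import *
log()
p,M=place(0,.65);print(*inc(p,M))
E
```

```text
t 6.57 q [-0.175, -0.024, 0.194, 2.368, 1.531, 0.524, 1.148] p [ 0.5785 -0.2207  0.1299] F [-2.9  1.2 -8.8] grip 0.558 49.94850801886059
[-0.7 23.9 18. ] [ 0.02  -0.005 -0.004]
```

Emit:
jog_arm:
  increments:
    - {"tx": 0, "ty": 4, "tz": 3, "wx": 0.0, "wy": 0, "wz": 0, "gripper": 0.3}
    - {"tx": 0, "ty": 8, "tz": 6, "wx": 0.0, "wy": 0, "wz": 0, "gripper": 0.3}
    - {"tx": 0, "ty": 12, "tz": 9, "wx": 0.0, "wy": 0, "wz": 0, "gripper": 0.3}
    - {"tx": 0, "ty": 15, "tz": 11, "wx": 0.0, "wy": 0, "wz": 0, "gripper": 0.3}
    - {"tx": 0, "ty": 18, "tz": 13, "wx": 0.0, "wy": 0, "wz": 0, "gripper": 0.3}

```text
time: 6.98
position: [0.5821, -0.2219, 0.1156]
tool_rot: [-1.062, 2.302, -1.121]
ft_force: [0.0, 0.4, -3.3]
grip_width: 0.558
grip_force: 49.9
```

```bash
python3 - <<'E'
from h import *
log()
p,M=place(0,.65);print(*inc(p,M));p,r=pose();M=r.as_matrix();print((p+.0835*M[:,2]+.0245*M[:,1]).round(4),np.arcsin(-M[2,2]),M[2].round(3))
E
```

```text
t 6.98 q [-0.175, 0.017, 0.197, 2.373, 1.619, 0.519, 1.047] p [ 0.5821 -0.2219  0.1156] F [ 0.   0.4 -3.3] grip 0.558 49.94722252828069
[ 0.7 14.8  6.3] [ 0.014 -0.005 -0.004]
[ 0.6207 -0.2547  0.0448] 0.6639894623960623 [-0.001 -0.788 -0.616]
```

Emit:
jog_arm:
  increments:
    - {"tx": 0, "ty": 3, "tz": 2, "wx": 0.0, "wy": 0, "wz": 0, "gripper": 0.3}
    - {"tx": 0, "ty": 6, "tz": 4.5, "wx": 0.0, "wy": 0, "wz": 0, "gripper": 0.3}
    - {"tx": 0, "ty": 9, "tz": 7, "wx": 0.0, "wy": 0, "wz": 0, "gripper": 0.3}
    - {"tx": 0, "ty": 11, "tz": 9, "wx": 0.0, "wy": 0, "wz": 0, "gripper": 0.3}
    - {"tx": 0, "ty": 12.5, "tz": 10, "wx": 0.0, "wy": 0, "wz": 0, "gripper": 0.3}

```text
time: 7.4
position: [0.5819, -0.2224, 0.0989]
tool_rot: [-1.064, 2.302, -1.123]
ft_force: [0.5, -0.8, -3.1]
grip_width: 0.56
grip_force: 49.9
```

Emit:
jog_arm:
  increments:
    - {"tx": 0, "ty": 1, "tz": 0.8, "wx": 0.0, "wy": 0, "wz": 0, "gripper": 0.3}
    - {"tx": 0, "ty": 2, "tz": 1.6, "wx": 0.0, "wy": 0, "wz": 0, "gripper": 0.3}
    - {"tx": 0, "ty": 3, "tz": 2.4, "wx": 0.0, "wy": 0, "wz": 0, "gripper": 0.3}
    - {"tx": 0, "ty": 4, "tz": 3.2, "wx": 0.0, "wy": 0, "wz": 0, "gripper": 0.3}
    - {"tx": 0, "ty": 5, "tz": 4, "wx": 0.0, "wy": 0, "wz": 0, "gripper": 0.3}

```text
time: 7.82
position: [0.5844, -0.2235, 0.0977]
tool_rot: [-1.059, 2.295, -1.132]
ft_force: [-14.7, 8.5, 21.4]
grip_width: 0.563
grip_force: 50.0
```

Emit:
jog_arm:
  increments:
    - {"tx": 0, "ty": -1.2, "tz": -0.9, "wx": 0.0, "wy": 0, "wz": 0, "gripper": 0.3}
    - {"tx": 0, "ty": -1.5, "tz": -1.2, "wx": 0.0, "wy": 0, "wz": 0, "gripper": 0.3}
    - {"tx": 0, "ty": -1.5, "tz": -1.2, "wx": 0.0, "wy": 0, "wz": 0, "gripper": 0.3}
    - {"tx": 0, "ty": 1, "tz": -1.5, "wx": 0.028, "wy": 0, "wz": 0, "gripper": 0.3}
    - {"tx": 0, "ty": 3.3, "tz": -2, "wx": 0.056, "wy": 0, "wz": 0, "gripper": 0.3}

```text
time: 8.23
position: [0.5816, -0.2212, 0.0951]
tool_rot: [-1.037, 2.251, -1.187]
ft_force: [1.1, -2.4, 4.1]
grip_width: 0.559
grip_force: 49.9
```

```bash
python3 - <<'E'
from h import *
log()
p,r=pose();M=r.as_matrix();print((p+.0835*M[:,2]+.0245*M[:,1]).round(4),np.arcsin(-M[2,2]),M[2].round(3))
E
```

```text
t 8.23 q [-0.181, 0.091, 0.178, 2.415, 1.869, 0.587, 0.751] p [ 0.5816 -0.2212  0.0951] F [ 1.1 -2.4  4.1] grip 0.559 49.94695930508897
[ 0.6235 -0.257   0.0278] 0.5996462149384034 [-0.001 -0.826 -0.564]
```

Emit:
jog_arm:
  increments:
    - {"tx": 0, "ty": 0, "tz": 0, "wx": 0.0, "wy": 0, "wz": 0, "gripper": 0.58}
    - {"tx": 0, "ty": 0, "tz": 0, "wx": 0.0, "wy": 0, "wz": 0, "gripper": 0.6}
    - {"tx": 0, "ty": 0, "tz": 0, "wx": 0.0, "wy": 0, "wz": 0, "gripper": 0.62}
    - {"tx": 0, "ty": 0, "tz": 0, "wx": 0.0, "wy": 0, "wz": 0, "gripper": 0.65}
    - {"tx": 0, "ty": 0, "tz": 0, "wx": 0.0, "wy": 0, "wz": 0, "gripper": 0.68}

```text
time: 8.65
position: [0.5787, -0.2198, 0.0908]
tool_rot: [-1.044, 2.258, -1.179]
ft_force: [1.0, -0.4, -1.7]
grip_width: 0.66
grip_force: 0.6
```

```bash
python3 - <<'E'
from h import *
log()
d=vision.get_image("scene")
cv2.imwrite("pics/rel.png",cv2.resize(d["color"][160:300,100:260],None,fx=4,fy=4,interpolation=2))
E
```

```text
t 8.65 q [-0.181, 0.093, 0.178, 2.419, 1.864, 0.581, 0.755] p [ 0.5787 -0.2198  0.0908] F [ 1.  -0.4 -1.7] grip 0.66 0.6075583110214211
```

View pics/rel.png

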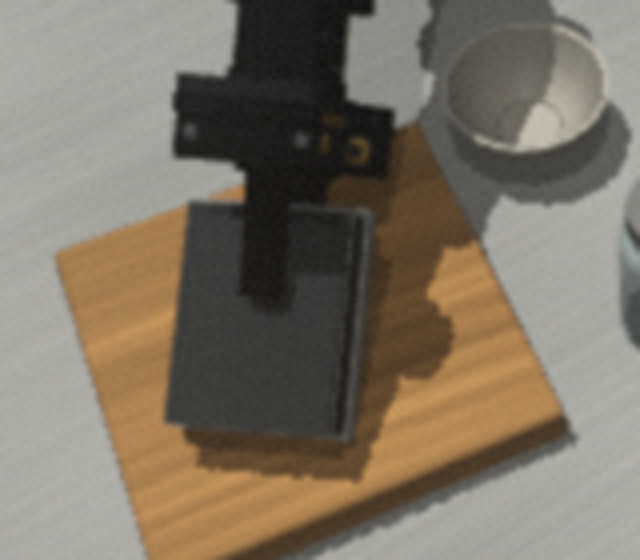

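Released; the tin leans on the lower finger with its edge on the board at (260,435), with force about −1.7 N. I'll keep lowering it by opening the fingers.

Emit:
jog_arm:
  increments:
    - {"tx": 0, "ty": 0, "tz": 0, "wx": 0.0, "wy": 0, "wz": 0, "gripper": 0.72}
    - {"tx": 0, "ty": 0, "tz": 0, "wx": 0.0, "wy": 0, "wz": 0, "gripper": 0.77}
    - {"tx": 0, "ty": 0, "tz": 0, "wx": 0.0, "wy": 0, "wz": 0, "gripper": 0.82}
    - {"tx": 0, "ty": 0, "tz": 0, "wx": 0.0, "wy": 0, "wz": 0, "gripper": 0.87}
    - {"tx": 0, "ty": 0, "tz": 0, "wx": 0.0, "wy": 0, "wz": 0, "gripper": 0.92}

```text
time: 9.12
position: [0.5792, -0.2202, 0.0916]
tool_rot: [-1.043, 2.257, -1.181]
ft_force: [-0.6, 0.2, -1.5]
grip_width: 0.868
grip_force: 0.6
```

```bash
python3 - <<'E'
from h import *
log()
p,r=pose();M=r.as_matrix();print(np.arcsin(-M[2,2]),M[2].round(3),"inner tip lower",(p+M[:,1]*.0435*.92).round(4),"outer",(p+M[:,1]*(.0435*.92+.015)).round(4))
E
```

```text
t 9.12 q [-0.181, 0.092, 0.178, 2.418, 1.864, 0.582, 0.755] p [ 0.5792 -0.2202  0.0916] F [-0.6  0.2 -1.5] grip 0.868 0.6367365017649718
0.6073141585277074 [ 0.002 -0.821 -0.571] inner tip lower [ 0.5618 -0.2054  0.0588] outer [ 0.5553 -0.1999  0.0464]
```

Emit:
jog_arm:
  increments:
    - {"tx": 0, "ty": 1.8, "tz": 1.2, "wx": 0.0, "wy": 0, "wz": 0, "gripper": 0.92}
    - {"tx": 0, "ty": 3.6, "tz": 2.5, "wx": 0.0, "wy": 0, "wz": 0, "gripper": 0.92}
    - {"tx": 0, "ty": 5.4, "tz": 3.8, "wx": 0.0, "wy": 0, "wz": 0, "gripper": 0.92}
    - {"tx": 0, "ty": 7.2, "tz": 5, "wx": 0.0, "wy": 0, "wz": 0, "gripper": 0.92}
    - {"tx": 0, "ty": 9, "tz": 6.3, "wx": 0.0, "wy": 0, "wz": 0, "gripper": 0.92}

```text
time: 9.53
position: [0.5792, -0.22, 0.0802]
tool_rot: [-1.043, 2.257, -1.18]
ft_force: [-0.5, 0.4, -1.3]
grip_width: 0.916
grip_force: 0.8
```

```bash
cat >> h.py <<'E'
def tip():
    log(); s=ctrl.get_state(); p,r=pose();M=r.as_matrix();w=s["grip_width"]*.0435
    print("el",np.arcsin(-M[2,2]).round(3),M[2].round(3),"inner",(p+M[:,1]*w).round(4),"outer",(p+M[:,1]*(w+.015)).round(4))
E
python3 - <<'E'
from h import *
tip()
# TCP increment to pitch tool to el (steeper) about the lower inner tip, with shift back b and down d (mm)
p,r=pose();M=r.as_matrix();t=p+M[:,1]*.0435*.92
h=np.array([M[0,2],M[1,2],0]);h/=np.linalg.norm(h);yaw=np.arctan2(h[1],h[0])
for el,b,dn in((.8,20,2),(.95,40,4),(1.0,44,5)):
    N=tool(yaw,np.pi/2-el)@np.diag([-1,-1,1]);tt=t-h*b/1000-np.array([0,0,dn/1000])
    print(el,b,dn,*inc(tt-N[:,1]*.0435*.92,N), "outer z",(tt+N[:,1]*.015)[2].round(4))
E
```

```text
t 9.53 q [-0.178, 0.123, 0.175, 2.421, 1.91, 0.589, 0.696] p [ 0.5792 -0.22    0.0802] F [-0.5  0.4 -1.3] grip 0.916 0.7729026221204549
el 0.608 [ 0.002 -0.821 -0.571] inner [ 0.5618 -0.2053  0.0475] outer [ 0.5553 -0.1997  0.0352]
0.8 20 2 [ 0.1 13.8 -7.6] [-0.192 -0.     0.002] outer z 0.0349
0.95 40 4 [  0.   28.4 -17.1] [-0.342 -0.     0.002] outer z 0.0346
1.0 44 5 [  0.   32.3 -18. ] [-0.392 -0.     0.002] outer z 0.0342
```

```bash
python3 - <<'E'
from h import *
p,r=pose();M=r.as_matrix();t=p+M[:,1]*.0435*.92
h=np.array([M[0,2],M[1,2],0]);h/=np.linalg.norm(h);yaw=np.arctan2(h[1],h[0])
for el,b,dn in((.66,6,1),(.71,14,2),(.76,24,3),(.8,33,4),(.8,40,4.5)):
    N=tool(yaw,np.pi/2-el)@np.diag([-1,-1,1]);tt=t-h*b/1000-np.array([0,0,dn/1000])
    print(el,b,dn,*inc(tt-N[:,1]*.0435*.92,N), "outer z",(tt+N[:,1]*.015)[2].round(4))
E
```

```text
0.66 6 1 [ 0.1  4.3 -2.3] [-0.052 -0.     0.002] outer z 0.0345
0.71 14 2 [ 0.1  9.8 -6.3] [-0.102 -0.     0.002] outer z 0.034
0.76 24 3 [  0.   16.6 -11.9] [-0.152 -0.     0.002] outer z 0.0335
0.8 33 4 [  0.   22.9 -17.2] [-0.192 -0.     0.002] outer z 0.0329
0.8 40 4.5 [  0.   27.3 -22.6] [-0.192 -0.     0.002] outer z 0.0324
```

Emit:
jog_arm:
  increments:
    - {"tx": 0, "ty": 4.3, "tz": -2.3, "wx": -0.052, "wy": 0, "wz": 0.002, "gripper": 0.92}
    - {"tx": 0, "ty": 9.8, "tz": -6.3, "wx": -0.102, "wy": 0, "wz": 0.002, "gripper": 0.92}
    - {"tx": 0, "ty": 16.6, "tz": -11.9, "wx": -0.152, "wy": 0, "wz": 0.002, "gripper": 0.92}
    - {"tx": 0, "ty": 22.9, "tz": -17.2, "wx": -0.192, "wy": 0, "wz": 0.002, "gripper": 0.92}
    - {"tx": 0, "ty": 27.3, "tz": -22.6, "wx": -0.192, "wy": 0, "wz": 0.002, "gripper": 0.92}

```text
time: 9.95
position: [0.5542, -0.199, 0.0727]
tool_rot: [-1.105, 2.408, -0.979]
ft_force: [-0.4, -0.4, -1.9]
grip_width: 0.917
grip_force: 0.6
```

```bash
python3 - <<'E'
from h import *
tip()
d=vision.get_image("scene")
cv2.imwrite("pics/ease.png",cv2.resize(d["color"][160:300,100:260],None,fx=4,fy=4,interpolation=2))
E
```

```text
t 9.95 q [-0.172, 0.026, 0.189, 2.381, 1.387, 0.466, 1.235] p [ 0.5542 -0.199   0.0727] F [-0.4 -0.4 -1.9] grip 0.917 0.6412884872406721
el 0.798 [-0.002 -0.698 -0.716] inner [ 0.5326 -0.1804  0.0449] outer [ 0.5245 -0.1734  0.0344]
```

View pics/ease.png

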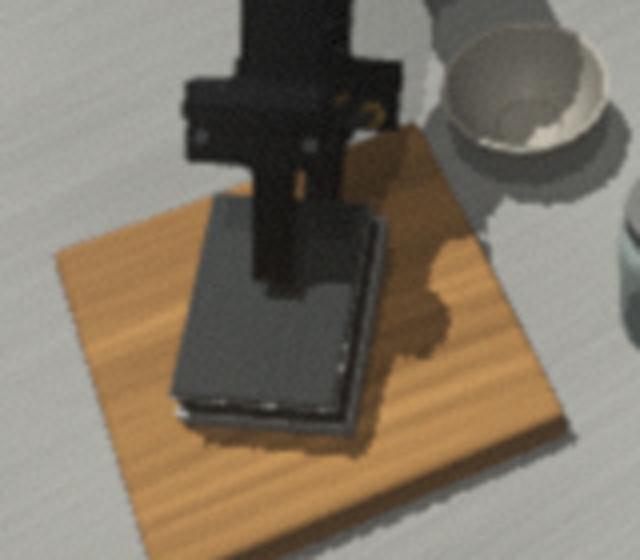

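Nearly flat, still on the lower finger at its rear end; jar and bowl are fine. Next: 2 mm lower, then draw the finger out.

Emit:
jog_arm:
  increments:
    - {"tx": 0, "ty": 1.2, "tz": 1.2, "wx": 0, "wy": 0, "wz": 0, "gripper": 0.92}
    - {"tx": 0, "ty": 1.8, "tz": 1.8, "wx": 0, "wy": 0, "wz": 0, "gripper": 0.92}
    - {"tx": 0, "ty": 5.3, "tz": -1.7, "wx": 0, "wy": 0, "wz": 0, "gripper": 0.92}
    - {"tx": 0, "ty": 9, "tz": -5.2, "wx": 0, "wy": 0, "wz": 0, "gripper": 0.92}
    - {"tx": 0, "ty": 16, "tz": -12.2, "wx": 0, "wy": 0, "wz": 0, "gripper": 0.92}

```text
time: 10.42
position: [0.538, -0.1854, 0.0689]
tool_rot: [-1.109, 2.408, -0.979]
ft_force: [0.4, 0.8, 0.3]
grip_width: 0.919
grip_force: 0.0
```

```bash
python3 - <<'E'
from h import *
tip()
E
```

```text
t 10.42 q [-0.188, -0.001, 0.164, 2.419, 1.39, 0.494, 1.204] p [ 0.538  -0.1854  0.0689] F [0.4 0.8 0.3] grip 0.919 0.0
el 0.798 [ 0.001 -0.698 -0.716] inner [ 0.5162 -0.1667  0.041 ] outer [ 0.508  -0.1598  0.0305]
```

Emit:
jog_arm:
  increments:
    - {"tx": 0, "ty": 4, "tz": -8, "wx": 0, "wy": 0, "wz": 0, "gripper": 0.92}
    - {"tx": 0, "ty": -5, "tz": -25, "wx": 0, "wy": 0, "wz": 0, "gripper": 0.92}
    - {"tx": 0, "ty": -22, "tz": -45, "wx": 0, "wy": 0, "wz": 0, "gripper": 0.92}
    - {"tx": 0, "ty": -42, "tz": -65, "wx": 0, "wy": 0, "wz": 0, "gripper": 0.92}
    - {"tx": 0, "ty": -62, "tz": -85, "wx": 0, "wy": 0, "wz": 0, "gripper": 0.92}

```text
time: 10.83
position: [0.5258, -0.1747, 0.174]
tool_rot: [-1.111, 2.407, -0.977]
ft_force: [1.3, -0.1, -0.9]
grip_width: 0.924
grip_force: 0.0
```

Emit:
jog_arm:
  increments:
    - {"tx": 0, "ty": -15, "tz": -15, "wx": 0, "wy": 0, "wz": 0, "gripper": 0.92}
    - {"tx": 0, "ty": -20, "tz": -20, "wx": 0, "wy": 0, "wz": 0, "gripper": 0.92}
    - {"tx": 0, "ty": -20, "tz": -20, "wx": 0, "wy": 0, "wz": 0, "gripper": 0.92}
    - {"tx": 0, "ty": -20, "tz": -20, "wx": 0, "wy": 0, "wz": 0, "gripper": 0.92}
    - {"tx": 0, "ty": -20, "tz": -20, "wx": 0, "wy": 0, "wz": 0, "gripper": 0.92}

```text
time: 11.25
position: [0.526, -0.1757, 0.1992]
tool_rot: [-1.111, 2.41, -0.977]
ft_force: [-0.5, 0.3, -0.6]
grip_width: 0.922
grip_force: 0.0
```

```bash
python3 - <<'E'
from h import *
tip()
d=vision.get_image("scene");np.savez("/tmp/s2.npz",**d)
cv2.imwrite("pics/end.png",cv2.resize(d["color"][140:320,100:300],None,fx=3.3,fy=3.3,interpolation=2))
E
```

```text
t 11.25 q [-0.215, -0.282, 0.142, 2.325, 0.921, 0.714, 1.762] p [ 0.526  -0.1757  0.1992] F [-0.5  0.3 -0.6] grip 0.922 0.0
el 0.801 [ 0.002 -0.696 -0.718] inner [ 0.504  -0.157   0.1713] outer [ 0.4958 -0.15    0.1609]
```

View pics/end.png

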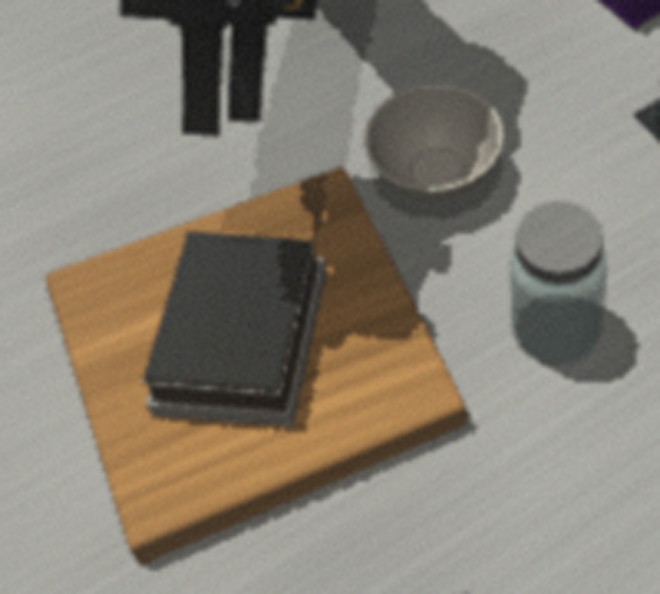

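The tin lies flat on its lid on the board, jar and bowl in place; top-face centre at about crop (233,311). Checking its offset before handing in.

```bash
python3 - <<'E'
from h import *
c=unproj(cam("s2"),np.array([233,311])/3.3+[100,140],.079)
off=np.linalg.norm(c[:2]-[.571,-.209]);print(c,off)
if off<.05: print(ctrl.close_job())
E
```

```text
[ 0.57728189 -0.21523407  0.079     ] 0.008850190940546551
the job is handed in; nothing more can be done
None
```

The tin lies flat on its closed lid, about 9 mm from the board's middle by my camera estimate. Jar and bowl are in place, the gripper is clear, and the job was handed in at about 11 s; the judge's verdict was not shown, and I could not see the cutters inside the closed tin.

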